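# Lock the pine board into its holding jig

### The arm

A 7-joint arm with a two-finger parallel gripper is mounted at the origin on the work surface. World frame = base frame: x ahead of the robot, y to its left, z up, the work surface at z = 0. Lengths are in m, angles in degrees, forces in N, time in s.
With the tool pointing down it reaches from about 0.425 to 0.875 m from the base axis. Payload 4.7 kg.
Tool frame: the origin (TCP) lies midway between the tips of the shut fingers; the grasp point (between the pads) lies 19 mm behind it (env.tcp_to_grasp is the distance from the TCP to the grasp point, in m); z points along the fingers, x is the direction in which the jaws open and shut, and the axes are right-handed (so a half turn about z gives the same grasp; the last joint's range is limited). The gripper opens to 87 mm and grips with 3 to 60 N. Pads are 19 mm wide; open, the fingers measure 117 mm over their backs; the gripper's body (75 mm by 190 mm) begins 51 mm behind the grasp point.
Start: joints at [0.808, 18.392, -4.016, 83.108, 1.295, 78.541, -3.26], TCP at [0.65, -0, 0.223] pointing down, gripper open.
Joint ranges: [-163.93, 163.93], [-17.29, 119.83], [-79.2, 71.16], [3.27, 140.29], [-89.18, 269.18], [5.43, 117.66], [-154.24, 154.24]. Speed limits (degrees/s): [147.25, 147.25, 180, 180, 180, 180, 180].

### API

Orientations are given as [roll, pitch, yaw] about the fixed x, y, z axes, in that order (R = Rz(yaw) Ry(pitch) Rx(roll)).
In Python, from cell import env, viewer gives the robot as it stands.
- The arm moves only by the shell command python3 -m pendant 'ROWS' [OPENING] [FORCE]. ROWS is JSON, a list of rows, each a list of 6 numbers: the shift along the tool's x, y, z each as a share of 0.1 m, from -1 to 1, then the turn, a rotation vector about the tool's x, y, z each as a share of 90 degrees, from -1 to 1. A call has exactly 8 rows; each row is the pose to reach, as a shift and turn from the pose commanded when the call began, along the tool's axes at that moment; what a row does not reach only later rows make up. A row lasts 1/8 s, in which the tool goes at most 62.5 mm and 10.7 degrees, less where a joint would pass 70% of its speed; a pose out of reach is approached as far as the arm can. A call with a number of a shift or a turn outside -1 to 1 is refused whole. A call with a gripper value outside its range is refused whole. OPENING is the finger opening in mm, from 0 to 87, set as the call begins (- or left out, the last holds). The fingers move at their own pace and stop on an object; FORCE is the grip in N (left out, the last holds). Time passes only in rows, so rows that repeat a pose let the fingers close, or fill a call up. It gives the time, the measured TCP pose, the force and the opening at its end, in the units of the state.
- env.get_obs(): the state, without advancing time (a new reading comes with each control period).
- viewer.read_camera(name): name is "scene" or "side" or "wrist"; returns a dict with "frame" (480x640x3 uint8, red, green, blue), "fx", "fy", "cx", "cy" (pixels), "view" (4x4, takes a point from world to camera coordinates); the wrist camera has in their place "hand_eye" (4x4, takes a point from camera to tool coordinates, whose origin is the TCP and whose axes are the tool frame's). Camera axes: x right, y down, z forward; pixel columns grow to the right and rows downward; lengths in m; the calibration is good to about 2 mm. A picture is of the moment at which its call begins: read the wrist's pose just before it. There is no depth.
- env.sign_off(): hands the job in, once; it reports no verdict.
The state is a dict: "time_s": time; "qpos": joint angles; "joint_velocities": joint speeds; "effort": joint torques, N m; "tool_pos": TCP position; "tool_rot": TCP orientation; "force": force on the tool from outside, world axes, zero at the start; "wrist_torque": the same for the moment, N m; "grip_width": finger opening in m.
Only numpy, scipy, OpenCV 4.12 (cv2) and the standard library are available. Lean on these libraries where they do the work, as an engineer would, in place of code of your own. Each camera call takes 0.05 s, during which the arm holds its last target.

### The job

One of the two grey and dark-wood holding jigs on the bench has a pine board lying in it. Lock the board in: turn that jig's red winged knob clockwise (seen from above) as far as it goes, so that its wings stand parallel to the jig's upright panel and its steel nose lies over the board. Leave the board lying flat in its place and the empty jig's knob as it is, then let go.

Things in the scene. Friction and masses are not known exactly. Their poses are not given: they have to be found in the camera images.
- lock_wing (a joint): turn (rad) of the red winged knob on the jig holding the board: 0 = wings square to the jig's upright panel, grows clockwise from above, stop at 1.57 = wings parallel to panel, nose over board (locked). Starts at 0.1 to 0.5. Stays where left (0.05 N m friction, no spring); does not rise or sink. Below the wings: collar 22 mm across and steel nose 16 x 50 mm, its top 47 mm above the bench.
- lock_grip (a point): centre of that knob's wings: on the upright turning axis, 68 mm above the bench. Wings: one red bar 60 long, 12 thick, 32 mm high (52 to 84 above the bench). x along wings, y across them (the way the nose points), z up; turns with the knob. Dark panel (15 thick, 180 wide, top 81 mm above the bench) on the side away from the board, its face 44 mm from the axis: wing tips pass it at 14 mm.
- blank_center (a point): centre of the loose pine board, 70 x 140 x 18 mm, lying flat in the jig's bay, on the knob's side away from the panel; its middle is 55 mm from the knob's axis, its long edges parallel to the panel, its top 36 mm above the bench (4 mm below the nose). x across its width, y along its length, z up.
- spare_tip (a point): end of one wing of the like red knob on the other, empty jig (30 mm from that knob's axis, 68 mm above the bench); it turns with that knob, which is to be left alone.
Things that resemble listed ones, but are neither listed nor needed, are in the scene too. What is shaped like the part that bears blank_center but purple or turquoise is not meant.

How it is judged:
By the outcome, as a careful person would: the job done as asked, in the order asked, and still so for the second after the job is handed in, with the robot touching nothing.
It also fails if it takes over 32 s, if anything falls off the work surface, if the arm or the gripper's body presses on something with over 40 N, if the wrist force passes 120 N, or if a joint passes its speed limit or range.

## Working session

There is one attempt and no reset: what is moved stays moved. The work goes in short steps, Python scripts to look and compute and a shell command to move; the robot and the scene stay as the last step left them, time stands still between calls to the robot, and variables do not carry over. Pictures are saved under pics/ and viewed, and the job is handed in when it is done.

```bash
ls; mkdir -p pics; python3 - <<'E'
from cell import env, viewer
import cv2, numpy as np
o=env.get_obs(); print({k:np.round(v,4).tolist() for k,v in o.items()})
for n in ["scene","side","wrist"]:
    c=viewer.read_camera(n); cv2.imwrite(f"pics/{n}0.png",c["frame"][...,::-1])
    print(n,c["fx"],c["cx"],c["cy"],np.round(c.get("view",c.get("hand_eye")),4).tolist())
E
```

```text
pics
{'time_s': 0.0, 'qpos': [0.8087, 18.4396, -4.0153, 83.1746, 1.2951, 78.5402, -3.2627], 'joint_velocities': [-0.0747, 0.0397, 0.0582, 0.0421, -0.0583, -0.0184, -0.101], 'effort': [-0.0003, -49.1285, -0.4039, -31.2526, -0.0641, 0.0438, 0.0002], 'tool_pos': [0.6495, -0.0001, 0.2215], 'tool_rot': [179.9942, 0.1092, -0.0019], 'force': [0.6464, -0.2616, -0.3017], 'wrist_torque': [-0.0126, -0.0061, 0.0137], 'grip_width': 0.0871}
scene 447.07969993361445 323.1088878116192 247.0128999883832 [[0.8046, 0.5938, 0.0069, -0.3008], [0.4114, -0.549, -0.7276, -0.1676], [-0.4282, 0.5882, -0.686, 1.1716], [0.0, 0.0, 0.0, 1.0]]
side 485.82452230167377 315.1993845117917 232.78883327159548 [[-0.8779, -0.4786, -0.011, 0.3225], [-0.3035, 0.5742, -0.7604, 0.2354], [0.3703, -0.6642, -0.6494, 0.8659], [0.0, 0.0, 0.0, 1.0]]
wrist 376.2348892256866 321.4751284609395 239.46803696270717 [[1.0, -0.0006, -0.0001, -0.0008], [0.0006, 0.955, 0.2966, -0.0813], [-0.0001, -0.2966, 0.955, -0.1624], [0.0, 0.0, 0.0, 1.0]]
```

View pics/scene0.png

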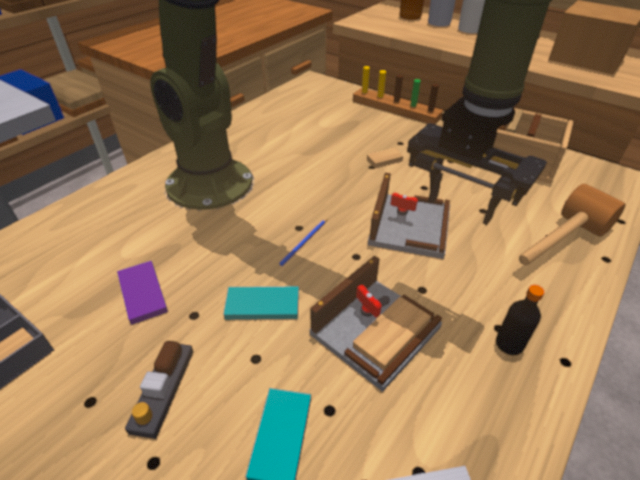

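View pics/side0.png

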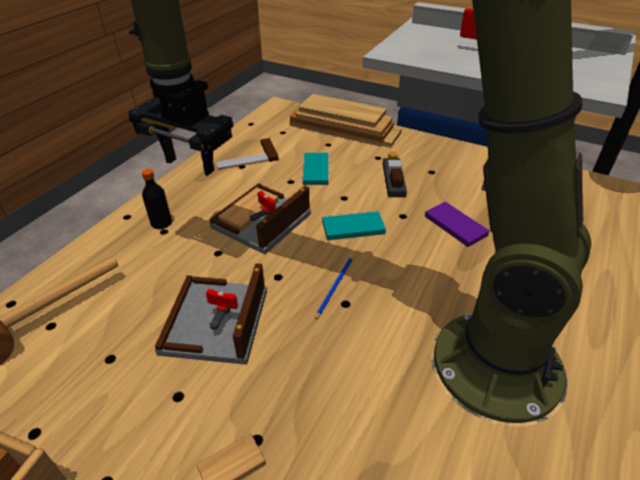

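View pics/wrist0.png

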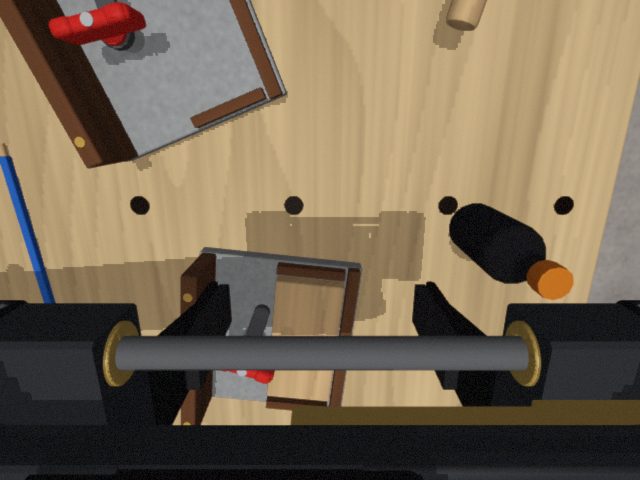

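The empty jig is at scene (410,225) and side (215,315). The jig holding the pine board is at scene (375,325) and side (262,215), with its red knob at scene (369,300) and side (267,203). The second one fits the description, because a board lies in its bay. I'll measure both knobs by colour.

```bash
cat > h.py <<'E'
from cell import env, viewer
import cv2, numpy as np
from scipy.spatial.transform import Rotation as R
def cam(n):
    o=env.get_obs(); c=viewer.read_camera(n)
    if n=="wrist":
        T=np.eye(4);T[:3,:3]=R.from_euler('xyz',o["tool_rot"],degrees=True).as_matrix();T[:3,3]=o["tool_pos"]
        c["view"]=np.linalg.inv(T@c["hand_eye"])
    return c
def ray(c,u,v):
    Vi=np.linalg.inv(c["view"]); d=Vi[:3,:3]@np.array([(u-c["cx"])/c["fx"],(v-c["cy"])/c["fy"],1]); return Vi[:3,3],d/np.linalg.norm(d)
def onz(c,u,v,z):
    p,d=ray(c,u,v); return p+d*(z-p[2])/d[2]
def tri(r1,r2):
    A=np.stack([r1[1],-r2[1]],1); t=np.linalg.lstsq(A,r2[0]-r1[0],rcond=None)[0]
    a=r1[0]+t[0]*r1[1]; b=r2[0]+t[1]*r2[1]; return (a+b)/2,np.linalg.norm(a-b)
def reds(c,amin=40):
    f=cv2.cvtColor(c["frame"],cv2.COLOR_RGB2HSV)
    m=(((f[...,0]<6)|(f[...,0]>174))&(f[...,1]>190)&(f[...,2]>90)).astype(np.uint8)
    n,l,s,ce=cv2.connectedComponentsWithStats(m)
    return [(s[i,4],ce[i],l==i) for i in range(1,n) if s[i,4]>=amin]
def proj(c,P):
    q=c["view"]@np.append(P,1); return q[:2]/q[2]*[c["fx"],c["fy"]]+[c["cx"],c["cy"]]
E
python3 - <<'E'
from h import *
a=cam("scene");b=cam("side")
for n,c,x,y in(("scene",a,375,320),("side",b,262,215)):
    print(n,[(s,ce.round(1),onz(c,*ce,.068).round(4)) for s,ce,_ in reds(c)])
    cv2.imwrite(f"pics/crop_{n}.png",cv2.resize(c["frame"][y-75:y+75,x-100:x+100,::-1],None,fx=4,fy=4,interpolation=cv2.INTER_CUBIC))
E
```

```text
scene [(np.int32(43), array([397.8, 196.8]), array([0.4656, 0.1623, 0.068 ])), (np.int32(53), array([410.5, 200.6]), array([0.4955, 0.167 , 0.068 ])), (np.int32(318), array([368.2, 300.8]), array([ 0.5755, -0.1387,  0.068 ]))]
side [(np.int32(279), array([468.3,  23.3]), array([ 0.5014, -1.6182,  0.068 ])), (np.int32(149), array([265.6, 200.6]), array([ 0.5774, -0.1453,  0.068 ])), (np.int32(388), array([221.1, 299.3]), array([0.4833, 0.1504, 0.068 ]))]
```

View pics/crop_scene.png

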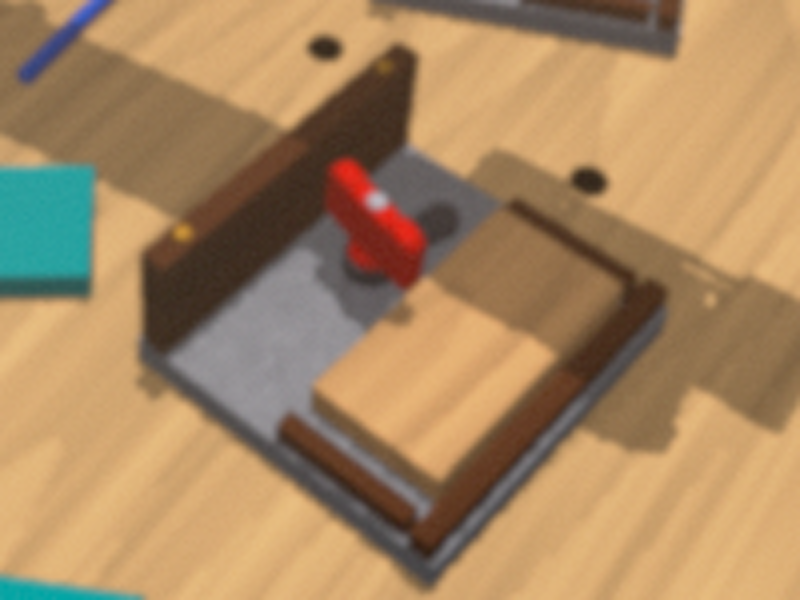

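View pics/crop_side.png

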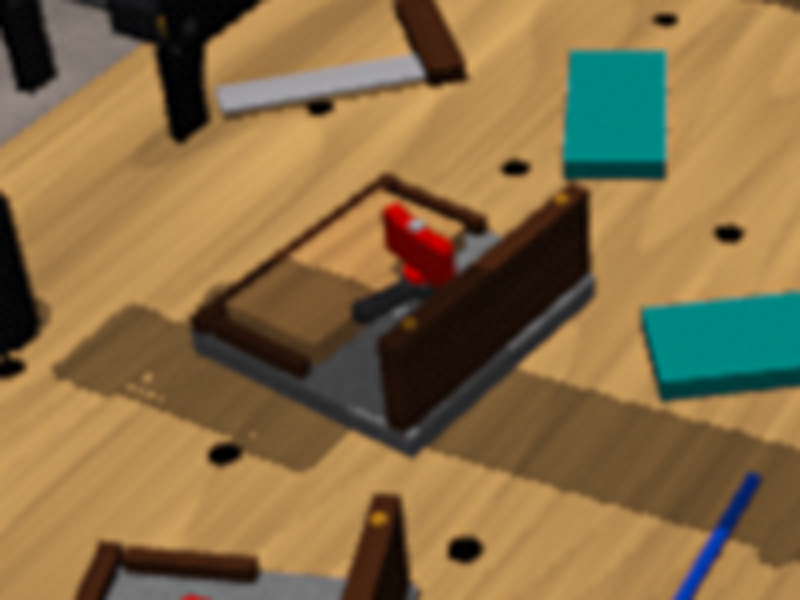

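The enlarged crops confirm it: the pine board lies in this jig, and the red wings sit roughly square to its panel, with a grey cap at scene (369,295) and side (266,196). The knob is near (0.576, -0.14). I'll move so the wrist camera has a clear view of it.

```bash
python3 -m pendant '[[-0.1,0.2,0,0,0,0],[-0.25,0.5,0,0,0,0],[-0.4,0.8,0,0,0,0],[-0.5,1,0,0,0,0],[-0.6,1,0,0,0,0],[-0.7,1,0,0,0,0],[-0.7,1,0,0,0,0],[-0.7,1,0,0,0,0]]' 40 && python3 -m pendant '[[0,0.3,0,0,0,0],[0,0.6,0,0,0,0],[0,0.9,0,0,0,0],[0,1,0,0,0,0],[0,1,0,0,0,0],[0,1,0,0,0,0],[0,1,0,0,0,0],[0,1,0,0,0,0]]' 40
python3 - <<'E'
from h import *
c=cam("wrist"); cv2.imwrite("pics/w1.png",c["frame"][...,::-1])
E
```

```text
time_s: 1.25
tool_pos: [0.5804, -0.0988, 0.2227]
tool_rot: [-180.0, -0.0, 0.1]
force: [-0.7, 0.3, 0.6]
grip_width: 0.0402
time_s: 2.25
tool_pos: [0.5802, -0.1992, 0.2227]
tool_rot: [-180.0, -0.0, 0.1]
force: [-0.3, 0.4, -0.0]
grip_width: 0.0401
```

View pics/w1.png

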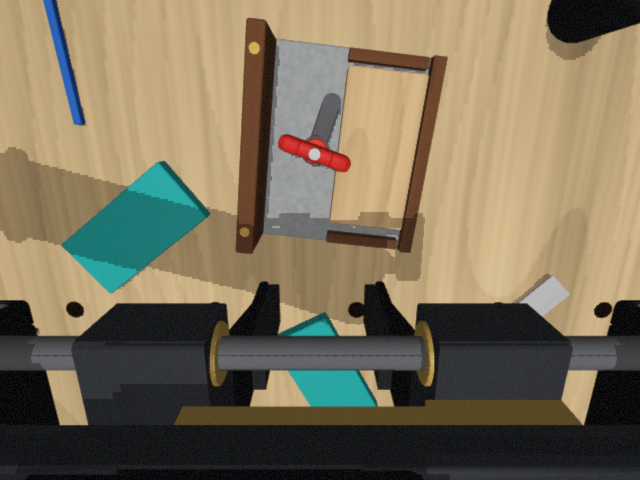

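The loaded jig is fully in view. The knob cap is at (315,154), the wings run from (280,141) to (349,165), and the nose points up at (332,98). The panel screws are at (254,48) and (244,232), and the board is at (375,145).

```bash
python3 - <<'E'
from h import *
c=cam("wrist")
s,ce,m=max(reds(c),key=lambda t:t[0])
f=c["frame"].astype(int)
ys,xs=np.where(m); r=cv2.minAreaRect(np.stack([xs,ys],1).astype(np.float32)); print(r,ce)
# grey cap
g=(f.min(2)>140)&(f.max(2)-f.min(2)<40); y0,x0=int(ce[1]),int(ce[0]); w=np.zeros_like(g); w[y0-12:y0+12,x0-12:x0+12]=1
yy,xx=np.where(g&w); cap=(xx.mean(),yy.mean()); C=onz(c,*cap,.085); print("cap",cap,C)
# bright red top face only
hull=[onz(c,u,v,.084) for u,v in ((280,141),(349,165))]
V,S,Vt=np.linalg.svd(np.array([onz(c,u,v,.08)[:2] for u,v in zip(xs,ys)])-0,full_matrices=False) if 0 else (0,0,0)
P=np.array([onz(c,u,v,.078)[:2] for u,v in zip(xs,ys)]); ev,E=np.linalg.eigh(np.cov(P.T)); d=E[:,1]; print("wing dir deg",np.degrees(np.arctan2(d[1],d[0])), "mean",P.mean(0))
a=onz(c,254,48,.081);b=onz(c,244,232,.081); p=(a-b)[:2]; print("panel",a,b,"dir",np.degrees(np.arctan2(p[1],p[0])))
n=np.array([p[1],-p[0]])/np.linalg.norm(p); print("axis to panel mid",(C[:2]-a[:2])@n)
# bounding box crop
cv2.imwrite("pics/w1c.png",cv2.resize(c["frame"][20:260,220:460,::-1],None,fx=2.5,fy=2.5,interpolation=cv2.INTER_CUBIC))
A=cam("scene");B=cam("side"); print(tri(ray(A,369.25,295),ray(B,266,196.25)), proj(A,C),proj(B,C))
E
```

```text
((314.965576171875, 150.4842071533203), (73.97515106201172, 24.241729736328125), 24.623563766479492) [314.07987552 151.98340249]
cap (np.float64(312.9655172413793), np.float64(154.13793103448276)) [ 0.57267713 -0.14157917  0.085     ]
wing dir deg 160.33931518011522 mean [ 0.57351489 -0.14049514]
panel [ 0.52997971 -0.0660165   0.081     ] [ 0.51416542 -0.20597655  0.081     ] dir 83.55340533534667
axis to panel mid 0.050911387806196015
(array([ 0.57444361, -0.14050562,  0.08473953]), np.float64(0.004814068008314733)) [366.70276114 294.81829395] [265.83969431 196.1061676 ]
```

View pics/w1c.png

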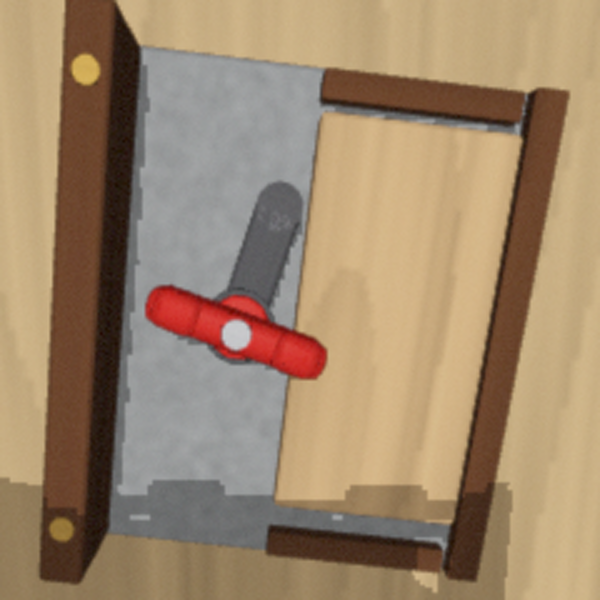

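The axis is at about (0.574, -0.141). The wings point at -19.7° and the panel at 83.55°, so about 77° of clockwise turn is left. I'll align above the knob with tool yaw about 70°.

```bash
python3 -m pendant '[[-0.01,-0.1,0,0,0,-0.08],[-0.02,-0.2,0,0,0,-0.2],[-0.03,-0.35,0,0,0,-0.31],[-0.05,-0.45,0,0,0,-0.42],[-0.06,-0.55,0,0,0,-0.53],[-0.06,-0.58,0,0,0,-0.64],[-0.06,-0.58,0,0,0,-0.74],[-0.06,-0.58,0,0,0,-0.78]]' 40 20 && python3 -m pendant '[[0,0,0.1,0,0,0],[0,0,0.25,0,0,0],[0,0,0.4,0,0,0],[0,0,0.55,0,0,0],[0,0,0.7,0,0,0],[0,0,0.8,0,0,0],[0,0,0.8,0,0,0],[0,0,0.8,0,0,0]]' 40 20
python3 - <<'E'
from h import *
c=cam("wrist"); cv2.imwrite("pics/w2.png",c["frame"][...,::-1])
c=cam("scene"); cv2.imwrite("pics/s2.png",c["frame"][...,::-1])
o=env.get_obs();print(o["tool_pos"],o["tool_rot"],o["qpos"])
E
```

```text
time_s: 3.45
tool_pos: [0.574, -0.142, 0.2226]
tool_rot: [180.0, -0.0, 70.4]
force: [-0.1, 0.0, -0.3]
grip_width: 0.04
time_s: 4.45
tool_pos: [0.5744, -0.1421, 0.1431]
tool_rot: [179.9, -0.0, 70.2]
force: [0.8, 1.0, 0.6]
grip_width: 0.0402
[ 0.57452583 -0.14214802  0.14333949] [ 1.79918285e+02 -9.16086846e-03  7.01988374e+01] [16.58190509 14.37670781 -6.11404832 97.48496122  1.63703961 68.14266764
 80.24933896]
```

View pics/w2.png

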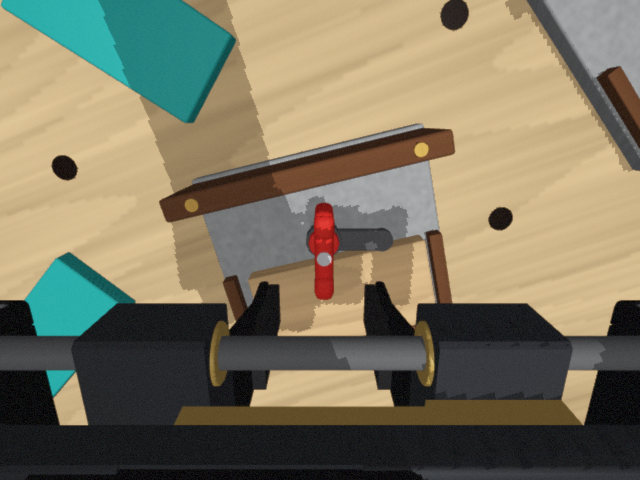

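The wings now stand upright in the image at column 324, midway between the fingers at 265 and 378. The nose points right at (390,240). I'll measure once more before descending.

```bash
python3 - <<'E'
from h import *
o=env.get_obs(); c=cam("wrist")
print("cap",onz(c,324,259.5,.085))
Rm=R.from_euler('xyz',o["tool_rot"],degrees=True).as_matrix()
for u,v in((324,259.5),(324,208),(324,294)): print((Rm.T@(onz(c,u,v,.084)-o["tool_pos"])).round(4))
a=onz(c,422,150,.081);b=onz(c,191.5,205.5,.081);p=(a-b)[:2];print("panel dir",np.degrees(np.arctan2(p[1],p[0])))
print(o["force"])
E
```

```text
cap [ 0.57416623 -0.14121364  0.085     ]
[ 0.0008 -0.0004  0.0593]
[ 0.0007 -0.0334  0.0593]
[0.0008 0.0234 0.0594]
panel dir 83.61957571624606
[0.43289389 0.62235391 0.4360387 ]
```

Offset is under 1 mm and the panel angle agrees at 83.6°. I'll descend to TCP z ≈ 0.055 and close.

```bash
python3 -m pendant '[[0.01,0,0.1,0,0,0],[0.01,0,0.25,0,0,0],[0.01,0,0.4,0,0,0],[0.01,0,0.55,0,0,0],[0.01,0,0.7,0,0,0],[0.01,0,0.8,0,0,0],[0.01,0,0.88,0,0,0],[0.01,0,0.88,0,0,0]]' 40 20 && python3 -m pendant '[[0,0,0,0,0,0],[0,0,0,0,0,0],[0,0,0,0,0,0],[0,0,0,0,0,0],[0,0,0,0,0,0],[0,0,0,0,0,0],[0,0,0,0,0,0],[0,0,0,0,0,0]]' 0 20
```

```text
time_s: 5.6
tool_pos: [0.574, -0.141, 0.054]
tool_rot: [-179.9, 0.0, 70.2]
force: [-0.6, 0.0, 1.0]
grip_width: 0.0401
time_s: 6.6
tool_pos: [0.5747, -0.1408, 0.0549]
tool_rot: [180.0, -0.0, 70.2]
force: [0.1, 2.0, 2.4]
grip_width: 0.0117
```

The wings are gripped at 11.7 mm. Now I'll turn clockwise, which is positive about the tool's z.

```bash
python3 -m pendant '[[0,0,0,0,0,0.06],[0,0,0,0,0,0.16],[0,0,0,0,0,0.26],[0,0,0,0,0,0.36],[0,0,0,0,0,0.46],[0,0,0,0,0,0.56],[0,0,0,0,0,0.66],[0,0,0,0,0,0.74]]' 0 20 && python3 -c "
from cell import env;o=env.get_obs();print(o['wrist_torque'],o['force'])"
```

```text
time_s: 7.6
tool_pos: [0.5745, -0.1409, 0.0549]
tool_rot: [-180.0, -0.0, 3.4]
force: [-0.1, 1.0, 3.7]
grip_width: 0.0117
[0.36227999 0.05164355 0.06213039] [-0.08555406  0.99117127  3.70880185]
```

```bash
python3 -m pendant '[[0,0,0,0,0,0.03],[0,0,0,0,0,0.06],[0,0,0,0,0,0.09],[0,0,0,0,0,0.11],[0,0,0,0,0,0.12],[0,0,0,0,0,0.13],[0,0,0,0,0,0.14],[0,0,0,0,0,0.14]]' 0 20 && python3 - <<'E'
from h import *
o=env.get_obs();print(o['wrist_torque'],o['force'])
c=cam("wrist"); cv2.imwrite("pics/w3.png",c["frame"][...,::-1])
E
```

```text
time_s: 8.6
tool_pos: [0.5744, -0.1411, 0.0549]
tool_rot: [180.0, -0.0, -9.0]
force: [-0.7, 2.0, 5.5]
grip_width: 0.0122
[0.4443661  0.2183962  0.44136028] [-0.73831709  1.97564964  5.46269602]
```

View pics/w3.png

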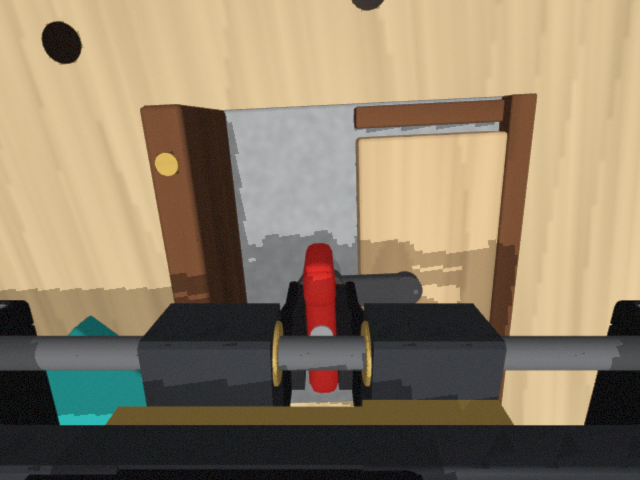

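The nose now lies over the board at (410,288). The torque about z rose to 0.44 N m at yaw -9.0°, which is about 2.5° past parallel, so the knob is on its stop. I'll release it, then rise straight up.

```bash
python3 -m pendant '[[0,0,0,0,0,0],[0,0,0,0,0,0],[0,0,0,0,0,0],[0,0,0,0,0,0],[0,0,0,0,0,0],[0,0,0,0,0,0],[0,0,0,0,0,0],[0,0,0,0,0,0]]' 36 20 && python3 -m pendant '[[0,0,-0.1,0,0,0],[0,0,-0.25,0,0,0],[0,0,-0.4,0,0,0],[0,0,-0.55,0,0,0],[0,0,-0.7,0,0,0],[0,0,-0.85,0,0,0],[0,0,-1,0,0,0],[0,0,-1,0,0,0]]' 36 && python3 -m pendant '[[0,0.1,-0.1,0,0,0],[0,0.2,-0.2,0,0,0],[0,0.3,-0.3,0,0,0],[0,0.45,-0.4,0,0,0],[0,0.6,-0.5,0,0,0],[0,0.6,-0.6,0,0,0],[0,0.6,-0.7,0,0,0],[0,0.6,-0.7,0,0,0]]' 36
python3 - <<'E'
from h import *
c=cam("wrist"); cv2.imwrite("pics/w4.png",c["frame"][...,::-1])
for s,ce,m in reds(c):
    ys,xs=np.where(m);P=np.array([onz(c,u,v,.078)[:2] for u,v in zip(xs,ys)]); ev,E=np.linalg.eigh(np.cov(P.T)); d=E[:,1]; print(s,ce,"wing dir",np.degrees(np.arctan2(d[1],d[0])),P.mean(0))
A=cam("scene"); cv2.imwrite("pics/s4.png",A["frame"][...,::-1])
E
```

```text
time_s: 9.65
tool_pos: [0.5744, -0.1411, 0.0546]
tool_rot: [180.0, -0.0, -9.0]
force: [-0.3, 0.6, 0.6]
grip_width: 0.0361
time_s: 10.65
tool_pos: [0.5753, -0.1413, 0.1562]
tool_rot: [180.0, -0.2, -9.0]
force: [0.3, -0.5, 0.4]
grip_width: 0.0359
time_s: 11.65
tool_pos: [0.5658, -0.1996, 0.2257]
tool_rot: [-180.0, -0.1, -8.9]
force: [0.2, -0.1, 0.8]
grip_width: 0.0359
967 [320.41054809 149.68459152] wing dir 83.82013619119276 [ 0.57384945 -0.14000913]
```

View pics/w4.png

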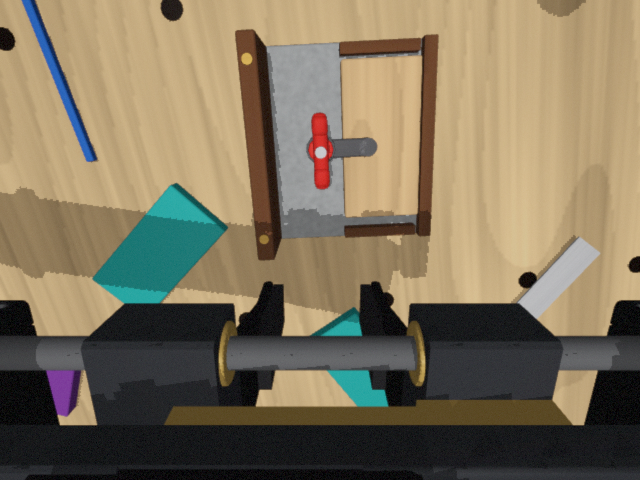

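View pics/s4.png

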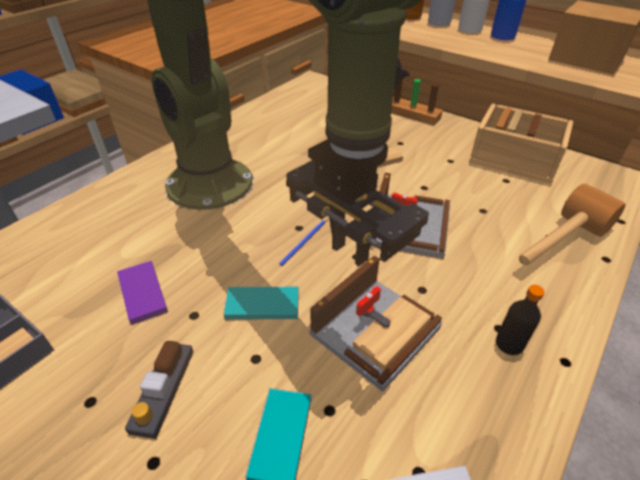

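The wings, from (320,116) to (322,185), now run at 83.8° against the panel's 83.6°. The nose lies over the board, which is flat in its bay, and the arm is clear.

```bash
python3 -c "
from cell import env
print(env.sign_off())"
```

```text
the job is handed in; nothing more can be done
None
```

The board is locked in, and I handed the job in at about 11.8 s of the 32 s allowed. I gripped the red wings of the jig holding the pine board and turned them about 77° clockwise. I kept turning until the torque rose to 0.44 N m at the stop, about 2.5° past parallel, then opened the fingers and rose straight up.

The last checks agreed:
- **Knob:** the wings lie at 83.8° against the panel's 83.6°, and the steel nose is over the board.
- **Board:** it looks flat and in its place in the bay.
- **Arm:** it is clear of everything, with about 1 N or less on the tool.
- **Empty jig:** I never reached for its knob. The arm partly hid that jig in the last scene picture, so I did not measure its knob again.

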